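# Back off a knurled clamp nut and slide the sample carriage through

### The job

With the fingertip, roll the knurled rim of the dark clamp nut on the sample stage anticlockwise (seen from above) by two full turns, counting them by its white mark, while the blue carriage stays where it is. Then push the carriage forward by its upright orange tab, so that it slides on under the loosened nut until it comes up against its far stop, and leave the nut at its two turns. Grasp and lift nothing, and leave the small things standing on the bench where they are.

Things in the scene. Friction and masses are not known exactly. Their poses are not given: they have to be found in the camera images.
- stage: fixed grey and aluminium sample stage: foot 150x90 mm, bed 170x92 mm at 60 mm height, two guide rails along its x with lips (tops at 73 mm). Origin on the bench straight below the nut's axis; x = the way the carriage slides, roughly away from the robot; z up. A red line on the lip at +y is the index for the nut's white mark
- nut_top (a point): on the nut's vertical axis, in the top plane of its knurled rim. Dark steel nut, 52 mm diameter, 22 mm tall; 28 ribs run up its side and radially over its top from 17 to 26 mm off the axis; the middle is dished 2 to 4 mm deep. This point is about 91 mm over the bench at the start and rises 4 mm with each turn
- nut (a joint): angle of the nut (rad), growing anticlockwise seen from above (loosening), 6.283 a turn. Starts within 0.5 of 0; at 0 and each whole turn the white mark points at the red index. Friction of 0.03 N m holds it where it is left: a fingertip pressed on the rim's top or side with 6 to 8 N drags it round. Stops at -0.7 and 22
- carriage: loose blue plate 125x60x8 mm, 0.25 kg, captive between the rails; amber disc at its far end. Origin under it, on the nut's axis at the start, 60 mm over the bench; axes as the stage's. Two 7 mm orange ribs beside the nut are blocked by the tight nut and pass under it after about 1.5 turns. Then it slides (about 2 N) 40 mm along +x to a firm stop
- tab (a point): centre of the near (-x) face of the carriage's upright orange tab, the face to push: 40 mm wide, 6 mm thick, top edge 15 mm above this point (about 101 mm over the bench), 78 mm from the nut's axis at the start, on the -x side. The plate reaches 2 mm nearer than this face
- amber_vial: bystander: small amber vial with red cap, 33 mm wide, 80 mm tall; origin under its centre
- beaker: bystander: small clear beaker, 57 mm wide, 69 mm tall; origin under its centre
- white_vial: bystander: small clear vial of white powder with black cap, 28 mm wide, 55 mm tall; origin under its centre
- stir_bar_box: bystander: small white box, 35x50x22 mm; origin under its centre

How it is judged (in metres and radians):
On the way, in this order (a step that is already met when the one before it is completed fails the run):
1. the nut is backed off two full turns while the carriage is still at home (value of joint nut between 11.266 and 13.866 rad and x of carriage in the frame of stage below 0.012 m), for 0.2 s.
2. the carriage is pushed through to its far stop with the nut still at two turns (value of joint nut between 11.266 and 13.866 rad and x of carriage in the frame of stage above 0.036 m), for 0.2 s.
At the end, for the whole second after the job is handed in: the nut stands at two turns (joint reading within 1.3 rad of 12.57, which leaves 0.8 rad or an eighth of a turn either way of two full turns from any start), the carriage lies on its bed within 4 mm of its 40 mm travel, and both are at rest (all of step 2 and height (world z) of carriage below 0.066 m and linear speed of carriage below 0.01 m/s and velocity of joint nut between -0.05 and 0.05 rad/s); the robot touches nothing.
It fails at once if the carriage is lifted (height (world z) of carriage above 0.068 m).
It fails at once if the carriage is tipped (angle between carriage's own z axis and vertical above 0.15 rad).
It fails at once if a bystander is moved or lifted (distance of any of amber_vial, beaker, white_vial, stir_bar_box from where it was at the start of the episode above 0.025 m).
It also fails if it takes over 54 s, if anything falls off the work surface, if the arm or the gripper's body presses on something with over 40 N, if the wrist force passes 120 N, or if a joint passes its speed limit or range.

### The arm

A 7-joint arm with a two-finger parallel gripper is mounted at the origin on a cart in front of the work surface, level with it; the furniture and walls round the work are solid. World frame = base frame: x ahead of the robot, y to its left, z up, the work surface at z = 0. Lengths are in mm, angles in rad, forces in N, time in s.
With the tool pointing down it reaches from about 400 to 875 mm from the base axis. Payload 4.4 kg.
Tool frame: the origin (TCP) lies on the centre line of the jaws, within the pads' length; the fingertips stand 25 mm ahead of it and the grasp point (between the pads) lies 6 mm ahead of it (ctrl.finger_overhang is the distance from the TCP to the fingertips, in mm); z points along the fingers, y is the line along which they close (so a half turn about z gives the same grasp; the last joint's range is limited). The gripper opens to 85 mm and grips with 20 to 120 N. Pads are 22 mm wide; open, the fingers measure 114 mm over their backs; the gripper's body (76 mm by 85 mm) begins 54 mm behind the grasp point. The pads swing forward as they close: fully open they stand 13 mm farther back than shut.
Start: joints at [-1.299, 0.628, 0.038, 1.517, -0.027, 0.996, -0.02], TCP at [215.395, 613.288, 256.313] pointing down, gripper open.
Joint ranges: [-3.06, 3.06], [-0.37, 2.12], [-1.25, 1.32], [0.18, 2.47], [-1.1, 4.24], [0.23, 1.98], [-2.94, 2.94]. Speed limits (rad/s): [2.57, 2.57, 3.14, 3.14, 3.14, 3.14, 3.14].

### API

Orientations are given as [roll, pitch, yaw] about the fixed x, y, z axes, in that order (R = Rz(yaw) Ry(pitch) Rx(roll)).
In Python, from cell import ctrl gives the robot as it stands. The module is installed in compiled form; this text tells all that it offers.
- The arm moves only by the tool play_rows, never from a script. Its argument "targets" is a list of rows, each a list of 5 numbers: the closure, from 0 (fully open) to 1 (shut), then the shift along the tool's x, y, z in cm, then the turn about the tool's z in degrees. In form: [[gripper, dx, dy, dz, spin], ...]. A call has 1 to 10 rows; each row is the pose to reach, as a shift and turn from the pose commanded when the call began, along the tool's axes at that moment; what a row does not reach only later rows make up. A row lasts 1/10 s, in which the tool goes at most 50 mm and 8.59 degrees, less where a joint would pass 70% of its speed; a pose out of reach is approached as far as the arm can. A call with a gripper value outside its range is refused whole. The fingers move at their own pace and stop on an object; the grip force is fixed at half the most. Time passes only in rows, so rows that repeat a pose let the fingers close. It gives the time, the measured TCP pose, the force, the opening and the grip force at its end, in the units of the state.
- ctrl.read_state(): the state, without advancing time (a new reading comes with each control period).
- ctrl.get_image(name): name is "scene" or "top"; returns (picture, depth): 400x640x3 uint8, red, green, blue; 400x640 float32, mm along the optical axis (not along the pixel's ray), 0 where there is no reading.
- ctrl.calibration(name): a dict with "vfov" (degrees; the focal length in pixels is half the picture's height over the tangent of half this angle, whatever the lens; pixels are square), "cx", "cy" (the principal point, pixels), "k1" (the pictures are not rectified: a ray, as slopes to the right and down, at radius r is drawn at 1 + k1 r^2 times it, then the intrinsics apply), "extrinsics" (4x4, takes a point from camera to world coordinates). Camera axes: x right, y down, z forward; pixel columns grow to the right and rows downward; lengths in mm; the calibration is good to about 2 mm. A picture is of the moment at which its call begins. calibration takes no time and is no camera call.
- ctrl.finish_job(): hands the job in; it is judged then, once.
Trained networks look in the newest picture that a camera, given by its name, has taken for a name from the list of things; names that differ only in an ending like _2 or _b are one class to them, and where a whole thing is asked for, a point or a joint stands for the part that bears it (a point fixed in the world has none). Each returns a list of dicts, best first, with "confidence" (0 to 1); they miss things now and then, are a little off and sometimes report something else, mostly with a low value. They report only what shows in the picture. A call takes as long as a camera call.
- ctrl.search_frame(camera, name): "bbox" ([left, top, right, bottom] in pixels, round what is visible of it).
- ctrl.trace(camera, name): "pixels" (400x640 bool, what is visible of it) and "bbox" ([left, top, right, bottom] in pixels, round what is visible of it).
The state is a dict: "clock": time; "qpos": joint angles; "qd": joint speeds; "tau": joint torques, N m; "eef_pos": TCP position; "tool_rot": TCP orientation; "force": force on the tool from outside, world axes, zero at the start; "torque": the same for the moment, N m; "width": finger opening in mm; "gripper_force": force on a finger pad.
Only numpy, scipy, OpenCV 4.12 (cv2) and the standard library are available. Lean on these libraries where they do the work, as an engineer would, in place of code of your own. Each camera call takes 0.05 s, during which the arm holds its last target. There are 200 camera calls.

## Working session

There is one attempt and no reset: what is moved stays moved. The work goes in short steps, Python scripts to look and compute and a tool call to move; the robot and the scene stay as the last step left them, time stands still between calls to the robot, and variables do not carry over. Pictures are saved under pics/ and viewed, at most 10 in all, crops included, and the job is handed in when it is done.

Besides the shell and the picture viewer there is one more tool, called after "Emit:" as name(argument=value, ...), one argument or row to a line, values as JSON. play_rows: Moves the arm, as the interface text tells. Its arguments: {"type":"object","properties":{"targets":{"type":"array"}},"required":["targets"]}

```bash
mkdir -p pics; cat > h.py <<'E'
import numpy as np,cv2
from cell import ctrl
def snap(n,f=None):
    im,d=ctrl.get_image(n)
    if f: cv2.imwrite('pics/'+f,im[:,:,::-1])
    return im,d
def unproj(n,u,v,z=None,d=None):
    """pixel -> world: with depth d, or onto the plane world z"""
    c=ctrl.calibration(n);f=200/np.tan(np.radians(c['vfov']/2));K=np.array([[f,0,c['cx']],[0,f,c['cy']],[0,0,1.]])
    p=cv2.undistortPoints(np.array([[[u,v]]],float),K,np.array([c['k1'],0,0,0.]))[0,0]
    E=np.array(c['extrinsics']);r=E[:3,:3]@[p[0],p[1],1];o=E[:3,3]
    s=d if d is not None else (z-o[2])/r[2]
    return o+s*r
def proj(n,P):
    c=ctrl.calibration(n);f=200/np.tan(np.radians(c['vfov']/2));K=np.array([[f,0,c['cx']],[0,f,c['cy']],[0,0,1.]])
    E=np.linalg.inv(np.array(c['extrinsics']))
    return cv2.projectPoints(np.array([P],float),cv2.Rodrigues(E[:3,:3])[0],E[:3,3],K,np.array([c['k1'],0,0,0.]))[0][0,0]
E
python3 - <<'E'
from h import *
for n in('top','scene'):
    im,d=snap(n,n+'0.png'); print(n,ctrl.calibration(n)['extrinsics'])
    for t in('stage','nut','carriage','tab','amber_vial','beaker','white_vial','stir_bar_box'):
        for r in ctrl.trace(n,t)[:1]:
            m=r['pixels'];v,u=np.nonzero(m);u0,v0=u.mean(),v.mean();dd=np.median(d[m][d[m]>0])
            print(n,t,round(r['confidence'],2),r['bbox'],int(u0),int(v0),unproj(n,u0,v0,d=dd).round())
s=ctrl.read_state();print(s)
E
```

```text
top [[-1.46411191e-02 -9.97218583e-01  7.30803359e-02  3.95622729e+02]
 [-9.99882823e-01  1.42751029e-02 -5.52823948e-03 -1.85201000e+01]
 [ 4.46963382e-03 -7.31527122e-02 -9.97310735e-01  1.21818607e+03]
 [ 0.00000000e+00  0.00000000e+00  0.00000000e+00  1.00000000e+00]]
top stage 0.93 [380.5, 157.4, 413.1, 211.7] 396 182 [ 523. -263.   73.]
top nut 0.48 [391.0, 176.6, 410.9, 193.7] 400 183 [ 518. -271.   89.]
top carriage 0.79 [390.9, 164.2, 411.9, 215.8] 399 189 [ 505. -274.   70.]
top tab 0.68 [389.8, 165.8, 410.3, 209.6] 399 188 [ 505. -273.   69.]
top beaker 0.77 [318.1, 135.5, 335.6, 158.7] 325 148 [644. -54.  14.]
top white_vial 0.75 [378.1, 158.1, 413.2, 212.5] 396 182 [ 526. -263.   72.]
top stir_bar_box 0.63 [212.8, 238.0, 229.0, 251.9] 221 242 [351. 274.  23.]
scene [[ 8.08236492e-01 -4.29409142e-01  4.02941140e-01  1.11394606e+02]
 [-5.88694473e-01 -6.05347801e-01  5.35717143e-01 -4.94508129e+02]
 [ 1.38776941e-02 -6.70195366e-01 -7.42054971e-01  7.69619309e+02]
 [ 0.00000000e+00  0.00000000e+00  0.00000000e+00  1.00000000e+00]]
scene stage 0.78 [366.9, 239.0, 451.7, 317
[... 568 characters left out ...]
.9, 'qpos': array([-1.2988194 ,  0.62837926,  0.03848212,  1.51737975, -0.02702765,
        0.99631894, -0.02000806]), 'qd': array([-3.58012195e-04,  6.42410176e-04,  1.51453564e-03, -2.47322678e-05,
        7.82513332e-04, -6.26094792e-04,  1.77520213e-03]), 'tau': array([ 2.10123221e-04, -5.63271725e+01,  1.22597169e+00, -1.93787473e+01,
        1.10289309e-02,  1.52556760e-03,  1.27366380e-05]), 'eef_pos': array([215.36821323, 613.30388053, 256.33303127]), 'tool_rot': array([ 3.14156163e+00, -7.19203874e-05,  2.80378257e+00]), 'force': array([ 0.62557253,  0.23295465, -0.04406367]), 'torque': array([ 0.02434433, -0.02938831, -0.04031511]), 'gripper_force': 0.0, 'width': 85.44130703883916}
```

```bash
python3 - <<'E'
import cv2,numpy as np
a=cv2.imread('pics/top0.png')[145:225,350:440];b=cv2.imread('pics/scene0.png')[225:325,355:465]
a=cv2.resize(a,(450,400),interpolation=2);b=cv2.resize(b,(440,400),interpolation=2)
b=b[:,:350]
cv2.imwrite('pics/c0.png',np.hstack([a,b]))
E
```

```text
(no output)
```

View pics/c0.png

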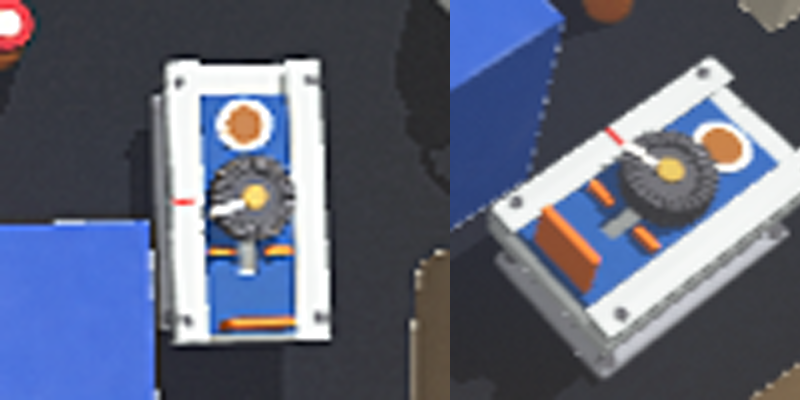

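View pics/scene0.png

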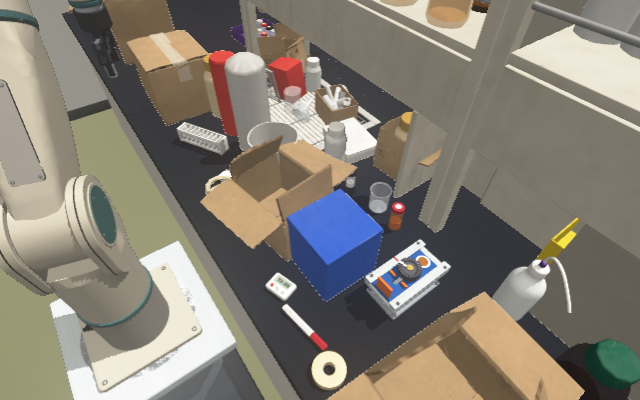

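```bash
python3 - <<'E'
from h import *
P=lambda x,y,z:unproj('top',350+x/5-.4,145+y/5-.4,z=z)
c=[P(*p,73) for p in((166,62),(320,60),(330,340),(175,342))]
print(np.round(c)); 
print('center',np.mean(c,0).round(1),'yaw',np.arctan2(*(c[0]+c[1]-c[2]-c[3])[[1,0]]))
n=P(252,198,91);print('nut',n.round(1),'mark tip',P(214,211,91)-n,'idx',P(183,202,73)-P(252,198,91), 'tab top',P(226,324,101),P(296,322,101))
c2=lambda x,y,z:unproj('scene',355+(x-450)/4-.4,225+y/4-.4,z=z)
print('scene nut',c2(670,172,91),'idx',c2(614,135,73),'tabtop',c2(543,208,101),c2(597,265,101),'corners',[c2(*p,73).round() for p in((710,58),(493,208),(607,335))])
# height map
H=np.full((40,40),-1.)
for cam in('top','scene'):
    im,d=ctrl.get_image(cam);c=ctrl.calibration(cam);f=200/np.tan(np.radians(c['vfov']/2))
    K=np.array([[f,0,c['cx']],[0,f,c['cy']],[0,0,1.]]);v,u=np.nonzero(d>0)
    p=cv2.undistortPoints(np.stack([u,v],1)[:,None].astype(float),K,np.array([c['k1'],0,0,0.]))[:,0]
    q=np.c_[p,np.ones(len(p))]*d[v,u][:,None];E=np.array(c['extrinsics']);w=q@E[:3,:3].T+E[:3,3]
    i=((w[:,0]-200)//25).astype(int);j=((w[:,1]+600)//25).astype(int);k=(i>=0)&(i<28)&(j>=0)&(j<32)
    np.maximum.at(H,(i[k],j[k]),w[k,2])
print('cols y',list(range(-60,20,5)))
print('x\\y cm'.rjust(6),' '.join(f'{-60+2.5*j:4.0f}' for j in range(32)))
for i in range(27,-1,-1):print(f'{200+25*i:6d}',' '.join(f'{H[i,j]:4.0f}' for j in range(32)))
E
```

```text
[[ 602. -225.   73.]
 [ 603. -319.   73.]
 [ 433. -319.   73.]
 [ 433. -225.   73.]]
center [ 517.7 -272.    73. ] yaw 0.0027541523911054247
nut [ 517.1 -270.4   91. ] mark tip [-7.44261677 22.89611497  0.        ] idx [  0.07376348  37.8322569  -18.        ] tab top [ 442.14137381 -250.63432979  101.        ] [ 442.68637423 -291.90149188  101.        ]
scene nut [ 517.09276323 -274.87431126   91.        ] idx [ 519.47113654 -233.7891631    73.        ] tabtop [ 442.29516915 -255.12503217  101.        ] [ 442.6104878  -295.05091817  101.        ] corners [array([ 602., -228.,   73.]), array([ 434., -229.,   73.]), array([ 434., -318.,   73.])]
cols y [-60, -55, -50, -45, -40, -35, -30, -25, -20, -15, -10, -5, 0, 5, 10, 15]
x\y cm  -60  -58  -55  -52  -50  -48  -45  -42  -40  -38  -35  -32  -30  -28  -25  -22  -20  -18  -15  -12  -10   -8   -5   -2    0    2    5    8   10   12   15   18
   875   -1   -1   -1   -1   -1   -1  144  144  144  143  145  547  549  144  144  538  133  446  132   -1   -1   -1   -1   -1   -1   -1   -1   -1   -1   -1   -1   -1
   850  490  492  491  492  491  
[... 3775 characters left out ...]
58  160  159  216  193    7   52
   275  217  131  130  134  134  136  134  215  190   19   24   26   24   19   19   21   20   19   22   24   23  152  155  156  154  155  156  155  158  153    7    7
   250  186  135  135  135  137  135  134  135  135   21   22   22   24    5   17   18   20   20   18   23   24  149  151  152  150  150  149  151  149  148   71  100
   225  131  132  131  132  131  132  131  132  133    5   21   25   20    6    6    5    6    6    7    5    7    7  144  144  145  145  144  144  144  140    7    7
   200  123  125  126  126  128  127  128  130  130    7    5    5    6    7    7    8    6    7    6    9    6    7    6    9    6    6    6    7  138    4    5    8
```

```bash
python3 - <<'E'
from h import *
H=np.full((20,20),-1.)
for cam in('top','scene'):
    im,d=ctrl.get_image(cam);c=ctrl.calibration(cam);f=200/np.tan(np.radians(c['vfov']/2))
    K=np.array([[f,0,c['cx']],[0,f,c['cy']],[0,0,1.]]);v,u=np.nonzero(d>0)
    p=cv2.undistortPoints(np.stack([u,v],1)[:,None].astype(float),K,np.array([c['k1'],0,0,0.]))[:,0]
    q=np.c_[p,np.ones(len(p))]*d[v,u][:,None];E=np.array(c['extrinsics']);w=q@E[:3,:3].T+E[:3,3]
    i=((w[:,0]-0)//50).astype(int);j=((w[:,1]+200)//50).astype(int);k=(i>=0)&(i<16)&(j>=0)&(j<20)
    np.maximum.at(H,(i[k],j[k]),w[k,2])
print('  y cm',' '.join(f'{-20+5*j:4.0f}' for j in range(20)))
for i in range(14,-1,-1):print(f'{50*i:6d}',' '.join(f'{H[i,j]:4.0f}' for j in range(20)))
s=ctrl.read_state();y=s['tool_rot'][2];p=s['eef_pos']
T=np.array([[np.cos(y),np.sin(y),0],[np.sin(y),-np.cos(y),0],[0,0,-1]])
for t in([300,550,330],[460,150,330],[517,-272,330]):print((T.T@(np.array(t)-p)/10).round(2))
E
```

```text
y cm  -20  -15  -10   -5    0    5   10   15   20   25   30   35   40   45   50   55   60   65   70   75
   700  729  728  669  677  605  683  682  552  552  744  749  755  756  667  635  550  479  453  394  325
   650  733  731  450  452  451  451  450  452  452  452  451  452  451  451  451  454  451  452  394  338
   600    9   86   74   73   63   60  132  136   92   12    8   12   10   12  146  147  146  146   12    7
   550    7    8    8  154  150  143  138    8   13   15   13  276   13   13   13   12   14   14   14    9
   500    6    7    8  153  155  151  150  147  145  145  297  306  301  264  262  206  204  177  180  197
   450  167  168  165  221  156  158  212  173   15  145  297  305  303  265  265  205  214  214  212  211
   400  168  166  166  220   18   18  216  170  146  145    8  281  272  264  263  122  211  212  209  209
   350  166  165  177  217   20   18  220  154    9   27   24   54   56   55   55    8  211  211  212  210
   300  160  162  177  216  158  159  218   90   94   29   25    8   50   55   57    8  212  212  212  211
   250   20   23  152  155  157  157  156   99   98    7    8    8    8    9    8  406  485  317  205  201
   200    7    7    9  146  146  145  144    8    8    7    7    9    8  664  352  517  488  352    8    9
   150    1    1    4    4    1    2    4    3   -1   -1   -1  741  726  661  349  512  443    4    1   -1
   100    7   11   15   15   17   15  583  581   -1   -1   -1   -1   -1   -1   -1   -1   -1   -1   -1   -1
    50    7   16  365  403  510  568  593  547   -1   -1   -1   -1   -1   -1   -1   -1   -1   -1   -1   -1
     0    6   16  390  444  515  547   16    5   -1   -1   -1   -1   -1   -1   -1   -1   -1   -1   -1   -1
[-10.08  -3.17  -7.37]
[-38.43 -35.6   -7.37]
[-57.8  -73.53  -7.37]
```

Emit:
play_rows(
  targets=[
    [1,0,0,-5,0],
    [1,-1,-2,-9.4,0],
    [1,-4.5,-5.5,-9.4,0],
    [1,-8,-9.5,-9.4,0],
    [1,-11.2,-13.5,-9.4,0],
    [1,-14.5,-17.5,-9.4,0],
    [1,-17.6,-21.6,-9.4,0],
    [1,-20.6,-25.6,-9.4,0],
    [1,-24.5,-28.6,-9.4,0],
    [1,-28.5,-31.6,-9.4,0],
  ],
)

```text
clock: 2.1
eef_pos: [376.2, 224.3, 350.9]
tool_rot: [3.14, 0.0, 2.805]
force: [1.1, 0.3, 0.3]
width: -0.1
gripper_force: 0.0
```

Emit:
play_rows(
  targets=[
    [1,-3.6,-3.5,0,0],
    [1,-7.2,-7.0,0,0],
    [1,-10.2,-11.0,0,7],
    [1,-13,-15,0,15],
    [1,-15.6,-19.2,0,23],
    [1,-18.2,-23.5,0,31],
    [1,-20.8,-27.8,0,39],
    [1,-23.4,-32,0,47],
    [1,-26,-36.2,0,55],
    [1,-28.6,-40.4,0,63],
  ],
)

```text
clock: 3.1
eef_pos: [512.2, -251.6, 350.5]
tool_rot: [3.141, -0.0, 1.699]
force: [1.2, 0.1, 0.5]
width: -0.3
gripper_force: 0.0
```

```bash
cat > st.py <<'E'
from h import *
def st(*ts):
    s=ctrl.read_state();y=s['tool_rot'][2];p=s['eef_pos']
    T=np.array([[np.cos(y),np.sin(y),0],[np.sin(y),-np.cos(y),0],[0,0,-1]])
    print(round(s['clock'],2),p.round(1),s['tool_rot'].round(3),'F',s['force'].round(1),'w',round(s['width'],1),'q',s['qpos'].round(2))
    for t in ts:print(t,(T.T@(np.array(t)-p)/10).round(2),'spin',round(np.degrees(y-np.pi/2),1))
E
python3 -c "
from st import *
st([517,-272,350],[499.3,-279.3,150])"
```

```text
3.1 [ 512.2 -251.6  350.5] [ 3.141 -0.     1.699] F [1.2 0.1 0.5] w -0.3 q [ 0.02  0.47  0.6   1.63 -0.29  1.13  0.82]
[517, -272, 350] [-2.08  0.22  0.05] spin 7.3
[499.3, -279.3, 150] [-2.58 -1.63 20.05] spin 7.3
```

Emit:
play_rows(
  targets=[
    [1,-2.6,-1.6,4,7.5],
    [1,-2.6,-1.6,9,7.5],
    [1,-2.6,-1.6,14,7.5],
    [1,-2.6,-1.6,18,7.5],
    [1,-2.6,-1.6,20,7.5],
    [1,-2.6,-1.6,20,7.5],
    [1,-2.6,-1.6,20,7.5],
  ],
)

```text
clock: 3.8
eef_pos: [499.8, -278.1, 150.8]
tool_rot: [3.141, 0.0, 1.573]
force: [-0.9, 0.6, 0.3]
width: -0.1
gripper_force: 0.0
```

```bash
python3 -c "
from st import *
st([497.3,-279.2,120])
a,_=snap('top');b,_=snap('scene')
a=cv2.resize(a[145:225,350:440],(450,400),interpolation=2);b=cv2.resize(b[225:325,355:442],(348,400),interpolation=2)
cv2.imwrite('pics/c1.png',np.hstack([a,b])[:,:,::-1])"
```

```text
3.8 [ 499.8 -278.1  150.8] [3.141 0.    1.573] F [-0.9  0.6  0.3] w -0.1 q [ 0.15  0.71  0.49  1.85 -0.49  0.71  0.92]
[497.3, -279.2, 120] [-0.11 -0.25  3.08] spin 0.1
```

View pics/c1.png

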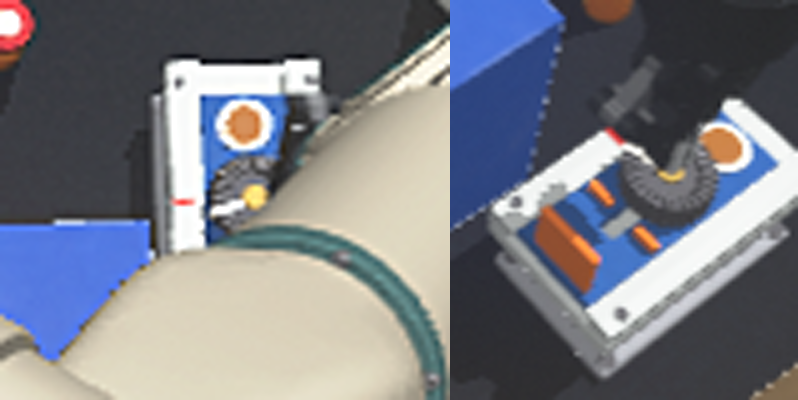

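Emit:
play_rows(
  targets=[
    [1,-0.1,-0.25,1.5,0],
    [1,-0.1,-0.25,2.8,0],
    [1,-0.1,-0.25,3.1,0],
    [1,-0.1,-0.25,3.3,0],
    [1,-0.1,-0.25,3.3,0],
  ],
)

```text
clock: 4.4
eef_pos: [497.2, -278.7, 117.5]
tool_rot: [3.141, 0.0, 1.573]
force: [1.0, -0.1, -0.5]
width: -0.1
gripper_force: 0.0
```

Emit:
play_rows(
  targets=[
    [1,0,0,0.1,0],
    [1,0,0,0.2,0],
    [1,0,0,0.2,0],
  ],
)

```text
clock: 4.7
eef_pos: [497.3, -279.0, 116.1]
tool_rot: [3.14, 0.0, 1.573]
force: [-1.1, -0.2, 4.9]
width: 0.4
gripper_force: 2.5
```

Emit:
play_rows(
  targets=[
    [1,0,0,0.05,0],
    [1,0,0,0.05,0],
  ],
)

```text
clock: 4.9
eef_pos: [497.3, -279.0, 115.9]
tool_rot: [3.14, 0.0, 1.573]
force: [-1.1, 0.0, 8.3]
width: 0.1
gripper_force: 3.9
```

Emit:
play_rows(
  targets=[
    [1,-0.57,0.32,-0.01,0],
    [1,-1.02,0.8,-0.03,0],
    [1,-1.3,1.39,-0.05,0],
    [1,-1.38,2.04,-0.07,0],
    [1,-1.25,2.69,-0.09,0],
  ],
)

```text
clock: 5.4
eef_pos: [523.6, -293.1, 116.9]
tool_rot: [3.141, 0.002, 1.572]
force: [-3.3, -1.9, 5.1]
width: -0.2
gripper_force: 3.0
```

```bash
cat > look.py <<'E'
import sys
from st import *
st()
a,_=snap('top');b,_=snap('scene')
a=cv2.resize(a[145:225,350:440],(450,400),interpolation=2);b=cv2.resize(b[225:325,355:442],(348,400),interpolation=2)
cv2.imwrite('pics/'+sys.argv[1],np.hstack([a,b])[:,:,::-1])
E
python3 look.py c2.png
```

```text
5.4 [ 523.6 -293.1  116.9] [3.141e+00 2.000e-03 1.572e+00] F [-3.3 -1.9  5.1] w -0.2 q [ 0.18  0.79  0.46  1.79 -0.51  0.69  0.93]
```

View pics/c2.png

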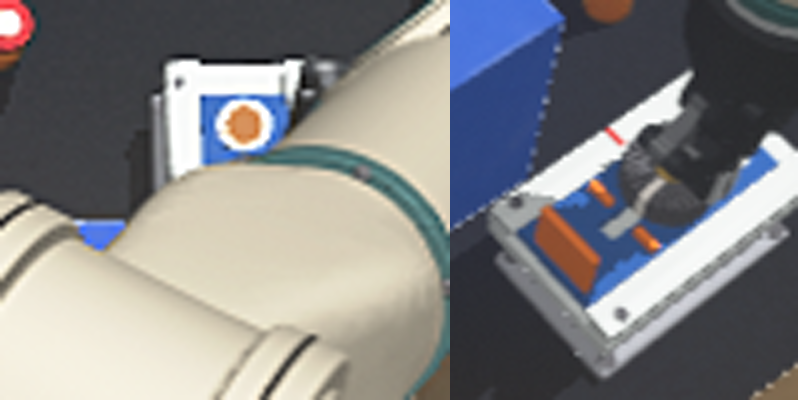

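Emit:
play_rows(
  targets=[
    [1,0.32,0.57,0.01,0],
    [1,0.8,1.02,-0.01,0],
    [1,1.39,1.3,-0.03,0],
    [1,2.04,1.38,-0.05,0],
    [1,2.69,1.25,-0.07,0],
    [1,2.69,1.25,-0.07,0],
  ],
)

```text
clock: 6.1
eef_pos: [537.3, -264.8, 117.7]
tool_rot: [3.139, 0.002, 1.574]
force: [1.2, 0.2, 7.4]
width: -0.3
gripper_force: 3.4
```

Emit:
play_rows(
  targets=[
    [1,0,0,-0.8,0],
    [1,-0.3,-1,-1,0],
    [1,-1.44,-3.94,-1,0],
    [1,-1.44,-3.94,-1,0],
    [1,-1.44,-3.94,-0.4,0],
    [1,-1.44,-3.94,-0.1,0],
    [1,-1.44,-3.94,0,0],
    [1,-1.44,-3.94,0,0],
  ],
)

```text
clock: 6.9
eef_pos: [496.8, -278.8, 117.3]
tool_rot: [-3.141, -0.0, 1.574]
force: [-4.9, 0.3, 12.9]
width: -0.1
gripper_force: 6.7
```

Emit:
play_rows(
  targets=[
    [1,-0.57,0.32,-0.06,0],
    [1,-1.02,0.8,-0.08,0],
    [1,-1.3,1.39,-0.09,0],
    [1,-1.38,2.04,-0.1,0],
    [1,-1.25,2.69,-0.12,0],
    [1,-0.93,3.26,-0.13,0],
    [1,-0.45,3.71,-0.15,0],
    [1,0.14,3.99,-0.17,0],
    [1,0.79,4.07,-0.19,0],
    [1,1.44,3.94,-0.2,0],
  ],
)

```text
clock: 7.9
eef_pos: [538.3, -265.9, 119.4]
tool_rot: [3.138, 0.004, 1.574]
force: [-0.6, -2.9, 8.0]
width: 0.2
gripper_force: 3.6
```

Emit:
play_rows(
  targets=[
    [1,0,0,0,0],
    [1,0,0,-0.8,0],
    [1,-0.3,-1,-1,0],
    [1,-1.44,-3.94,-1,0],
    [1,-1.44,-3.94,-1,0],
    [1,-1.44,-3.94,-0.4,0],
    [1,-1.44,-3.94,-0.1,0],
    [1,-1.44,-3.94,0.03,0],
    [1,-1.44,-3.94,0.03,0],
  ],
)

```text
clock: 8.8
eef_pos: [496.9, -278.7, 119.0]
tool_rot: [-3.142, -0.001, 1.574]
force: [-5.0, -0.2, 15.1]
width: -0.1
gripper_force: 7.3
```

```bash
python3 look.py c3.png
```

```text
8.8 [ 496.9 -278.7  119. ] [-3.142e+00 -1.000e-03  1.574e+00] F [-5.  -0.2 15.1] w -0.1 q [ 0.18  0.75  0.45  1.87 -0.52  0.64  0.96]
```

View pics/c3.png

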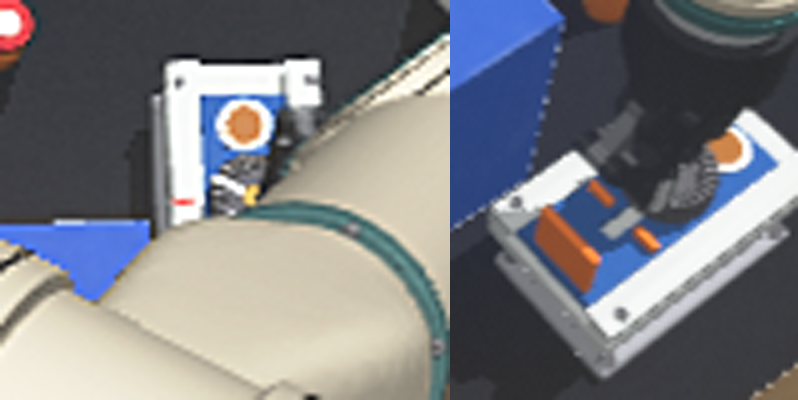

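Emit:
play_rows(
  targets=[
    [1,-0.62,0.36,-0.06,0],
    [1,-1.09,0.91,-0.08,0],
    [1,-1.34,1.58,-0.1,0],
    [1,-1.35,2.31,-0.11,0],
    [1,-1.12,2.99,-0.13,0],
    [1,-0.66,3.55,-0.15,0],
    [1,-0.05,3.93,-0.17,0],
    [1,0.66,4.07,-0.19,0],
    [1,1.38,3.97,-0.21,0],
    [1,2.01,3.62,-0.23,0],
  ],
)

```text
clock: 9.9
eef_pos: [535.4, -260.0, 121.4]
tool_rot: [3.137, 0.004, 1.574]
force: [0.1, -3.6, 7.1]
width: 0.3
gripper_force: 3.3
```

Emit:
play_rows(
  targets=[
    [1,0,0,0,0],
    [1,0,0,-0.8,0],
    [1,-0.3,-1,-1,0],
    [1,-2.01,-3.62,-1,0],
    [1,-2.01,-3.62,-1,0],
    [1,-2.01,-3.62,-0.4,0],
    [1,-2.01,-3.62,-0.1,0],
    [1,-2.01,-3.62,0.0,0],
    [1,-2.01,-3.62,0.0,0],
  ],
)

```text
clock: 10.8
eef_pos: [496.9, -278.5, 121.1]
tool_rot: [-3.141, -0.001, 1.574]
force: [-3.6, 0.3, 13.4]
width: 0.0
gripper_force: 6.2
```

Emit:
play_rows(
  targets=[
    [1,-0.62,0.36,-0.05,0],
    [1,-1.09,0.91,-0.07,0],
    [1,-1.34,1.58,-0.09,0],
    [1,-1.35,2.31,-0.11,0],
    [1,-1.12,2.99,-0.13,0],
    [1,-0.66,3.55,-0.15,0],
    [1,-0.05,3.93,-0.17,0],
    [1,0.66,4.07,-0.19,0],
    [1,1.38,3.97,-0.21,0],
    [1,2.01,3.62,-0.23,0],
  ],
)

```text
clock: 11.8
eef_pos: [535.2, -259.3, 123.3]
tool_rot: [3.138, 0.003, 1.575]
force: [0.1, -3.4, 5.2]
width: -0.1
gripper_force: 2.6
```

Emit:
play_rows(
  targets=[
    [1,0,0,0,0],
    [1,0,0,-0.8,0],
    [1,0,0,-2,0],
    [1,-2,-5,-5,0],
    [1,-2,-9,-6,0],
    [1,-2,-11,-6,0],
    [1,-2,-11,-6,0],
  ],
)

```text
clock: 12.5
eef_pos: [419.8, -279.1, 183.9]
tool_rot: [-3.141, -0.001, 1.569]
force: [0.6, -0.3, 1.0]
width: 0.2
gripper_force: 0.0
```

```bash
python3 look.py c4.png
```

```text
12.5 [ 419.8 -279.1  183.9] [-3.141e+00 -1.000e-03  1.569e+00] F [ 0.6 -0.3  1. ] w 0.2 q [ 0.18  0.58  0.52  2.   -0.45  0.67  0.99]
```

View pics/c4.png

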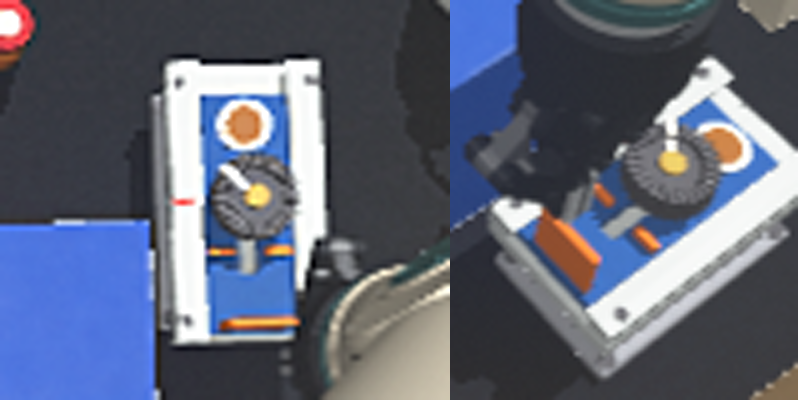

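Emit:
play_rows(
  targets=[
    [1,-1.3,4,0,0],
    [1,-1.3,8.7,0,0],
    [1,-1.3,8.7,4.5,0],
    [1,-1.3,8.7,5.2,0],
    [1,-1.3,8.7,5.2,0],
    [1,-1.3,8.7,5.2,0],
  ],
)

```text
clock: 13.2
eef_pos: [510.5, -292.1, 131.5]
tool_rot: [3.141, 0.001, 1.573]
force: [0.5, 0.6, -0.5]
width: 0.2
gripper_force: 0.0
```

Emit:
play_rows(
  targets=[
    [1,0,0,0.5,0],
    [1,0,0,0.7,0],
    [1,0,0,0.8,0],
    [1,0,0,0.8,0],
  ],
)

```text
clock: 13.6
eef_pos: [510.3, -291.8, 123.5]
tool_rot: [3.141, 0.0, 1.573]
force: [-1.2, 0.3, 3.9]
width: 0.3
gripper_force: 2.0
```

Emit:
play_rows(
  targets=[
    [1,0,0,0.05,0],
    [1,-0.12,0.54,0.04,0],
    [1,-0.1,1.08,0.02,0],
    [1,0.07,1.61,0.0,0],
    [1,0.25,1.92,-0.01,0],
    [1,0.25,1.92,-0.01,0],
  ],
)

```text
clock: 14.2
eef_pos: [530.1, -290.3, 123.9]
tool_rot: [3.14, 0.002, 1.573]
force: [-0.4, -0.8, 5.9]
width: 0.1
gripper_force: 3.0
```

Emit:
play_rows(
  targets=[
    [1,0,0,-1,0],
    [1,0,0,-3,0],
    [1,1.4,-5,-4,0],
    [1,1.4,-10,-4,0],
    [1,1.4,-12,-4,0],
    [1,1.4,-12,-4,0],
    [1,1.4,-12,-4,0],
  ],
)

```text
clock: 14.9
eef_pos: [409.9, -275.4, 163.4]
tool_rot: [3.14, 0.0, 1.573]
force: [0.5, 0.1, 0.5]
width: -0.0
gripper_force: 0.0
```

```bash
python3 look.py c5.png
```

```text
14.9 [ 409.9 -275.4  163.4] [3.14  0.    1.573] F [0.5 0.1 0.5] w -0.0 q [ 0.21  0.6   0.49  2.05 -0.48  0.61  1.03]
```

View pics/c5.png

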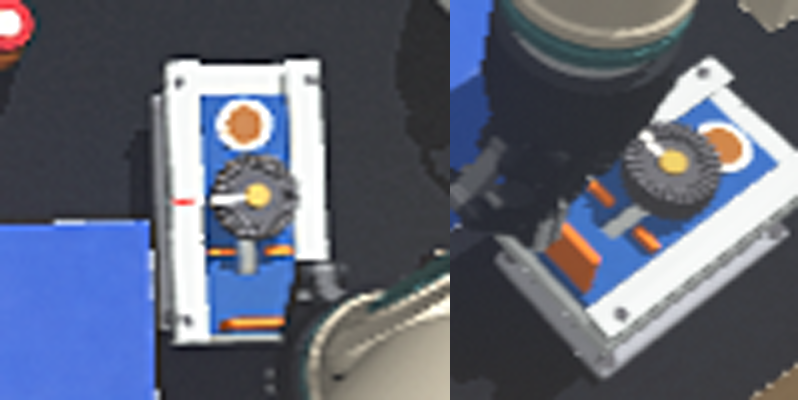

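Emit:
play_rows(
  targets=[
    [1,-0.3,0,3,0],
    [1,-0.3,0,4.6,0],
    [1,-0.3,0,4.7,0],
    [1,-0.3,0.5,4.7,0],
    [1,-0.3,1,4.7,0],
    [1,-0.3,1.5,4.7,0],
    [1,-0.3,2,4.7,0],
    [1,-0.3,2,4.7,0],
  ],
)

```text
clock: 15.8
eef_pos: [430.4, -278.3, 116.2]
tool_rot: [3.141, 0.001, 1.574]
force: [-0.2, 0.4, -0.5]
width: 0.2
gripper_force: 0.0
```

Emit:
play_rows(
  targets=[
    [1,0,0.4,0,0],
    [1,0,0.8,0,0],
    [1,0,1.2,0,0],
    [1,0,1.6,0,0],
    [1,0,2.0,0,0],
    [1,0,2.0,0,0],
  ],
)

```text
clock: 16.4
eef_pos: [450.2, -278.3, 115.8]
tool_rot: [3.141, 0.0, 1.574]
force: [-1.8, -0.1, 1.4]
width: -0.2
gripper_force: 0.9
```

Emit:
play_rows(
  targets=[
    [1,0,0.4,0,0],
    [1,0,0.8,0,0],
    [1,0,1.1,0,0],
    [1,0,1.4,0,0],
    [1,0,1.6,0,0],
    [1,0,1.6,0,0],
  ],
)

```text
clock: 17.0
eef_pos: [465.9, -278.1, 115.8]
tool_rot: [3.141, 0.0, 1.574]
force: [-0.6, 0.4, 2.7]
width: -0.5
gripper_force: 1.0
```

Emit:
play_rows(
  targets=[
    [1,0,0.2,0,0],
    [1,0,0.4,0,0],
    [1,0,0.4,0,0],
  ],
)

```text
clock: 17.3
eef_pos: [469.1, -278.1, 115.8]
tool_rot: [-3.141, -0.0, 1.573]
force: [-3.7, -0.1, 2.8]
width: -0.1
gripper_force: 2.2
```

Emit:
play_rows(
  targets=[
    [1,0,0.1,0,0],
    [1,0,0.2,0,0],
    [1,0,0.2,0,0],
  ],
)

```text
clock: 17.6
eef_pos: [469.4, -278.1, 115.7]
tool_rot: [-3.138, -0.001, 1.572]
force: [-7.1, -0.9, 4.9]
width: 0.2
gripper_force: 4.5
```

Emit:
play_rows(
  targets=[
    [1,0,0.2,0,0],
    [1,0,0.2,0,0],
  ],
)

```text
clock: 17.8
eef_pos: [469.7, -278.2, 115.7]
tool_rot: [-3.136, -0.002, 1.572]
force: [-11.1, 0.2, 7.9]
width: -0.2
gripper_force: 6.7
```

Emit:
play_rows(
  targets=[
    [1,0,-1.5,0,0],
    [1,0,-4.5,0,0],
    [1,0,-5,-3,0],
    [1,0,-5,-8,0],
    [1,-4,-5,-10,0],
    [1,-4,-5,-10,0],
    [1,-4,-5,-10,0],
  ],
)

```text
clock: 18.5
eef_pos: [424.6, -319.1, 216.4]
tool_rot: [3.139, 0.001, 1.573]
force: [-0.4, 0.5, 0.0]
width: 0.0
gripper_force: 0.0
```

```bash
python3 look.py c6.png; python3 -c "
from h import *
snap('top')
for t in('carriage','nut'):print(ctrl.search_frame('top',t)[:1])"
```

```text
18.5 [ 424.6 -319.1  216.4] [3.139e+00 1.000e-03 1.573e+00] F [-0.4  0.5  0. ] w 0.0 q [ 0.22  0.57  0.56  1.91 -0.42  0.78  1.02]
[{'bbox': [390.1, 152.3, 409.2, 200.5], 'confidence': 0.95}]
[{'bbox': [391.4, 175.6, 411.2, 195.3], 'confidence': 0.65}]
```

View pics/c6.png

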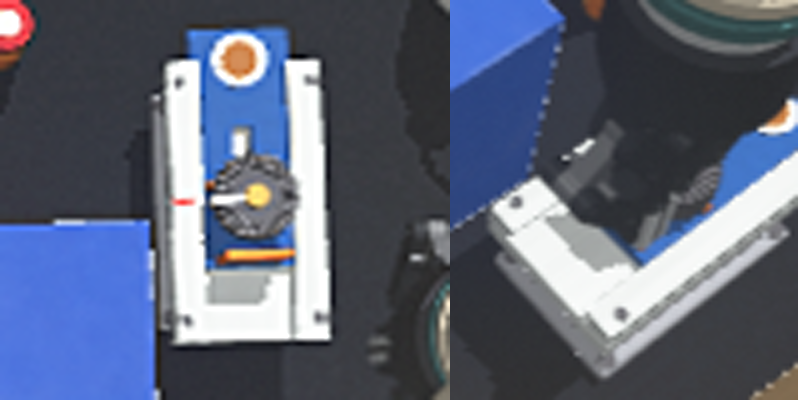

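```bash
python3 -c "
from h import *
print(ctrl.finish_job())"
```

```text
the job is handed in; nothing more can be done
None
```

I handed the job in at about 18.5 s of the 54 s. By the white mark the nut stands at about two turns, roughly 725°. The carriage measures about 40 mm along, up against its far stop. Nothing was grasped or lifted and the arm is clear; I did not re-measure the bystanders, and the hand-in returned no verdict.

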